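Weigh a packed carton and book it under its item code

ROBOT

A 7-joint arm with a two-finger parallel gripper is mounted at the origin on the work surface. World frame = base frame: x ahead of the robot, y to its left, z up, the work surface at z = 0. Lengths are in m, angles in rad, forces in N, time in s.
With the tool pointing down it reaches from about 0.35 to 0.9 m from the base axis. Payload 19.9 kg.
Tool frame: the origin (TCP) lies midway between the tips of the shut fingers; the grasp point (between the pads) lies 19 mm behind it; y points along the fingers, z is the direction in which the jaws open and shut, and the axes are right-handed (so a half turn about y gives the same grasp; the last joint's range is limited). The gripper opens to 85 mm and grips with 20 to 120 N. Pads are 22 mm wide; open, the fingers measure 114 mm over their backs; the gripper's body (76 mm by 85 mm) begins 54 mm behind the grasp point. The pads swing forward as they close: fully open they stand 13 mm farther back than shut.
Start: joints at [-1.329, 0.417, -0.01, 1.614, 0.005, 1.111, -0.053], TCP at [0.174, 0.6, 0.231] pointing down, gripper open.
Joint ranges: [-2.81, 2.81], [-0.39, 2.02], [-1.27, 1.25], [0.06, 2.57], [-1.19, 4.33], [0.19, 2], [-2.82, 2.82]. Speed limits (rad/s): [1.89, 1.89, 2.39, 2.39, 3.01, 3.01, 3.01].

INTERFACE

Orientations are given as a rotation vector (axis times angle).
In Python, from cell import * gives the robot as it stands.
- The arm moves only by the shell command python3 -m crank 'ROWS' [FORCE]. ROWS is JSON, one flat list of numbers, 5 for each row, row after row: the shift along the tool's x, y, z in cm, then the turn about the tool's y in units of 5 degrees (1.0 is 5 degrees), then the opening, from 0 (shut) to 1 (fully open). In form: [tx, ty, tz, spin, hand, tx, ty, tz, spin, hand, ...]. A call has exactly 10 rows; each row is the pose to reach, as a shift and turn from the pose commanded when the call began, along the tool's axes at that moment; what a row does not reach only later rows make up. A row lasts 1/12 s, in which the tool goes at most 41.7 mm and 7.16 degrees, less where a joint would pass 70% of its speed; a pose out of reach is approached as far as the arm can. A call with a gripper value outside its range is refused whole. The fingers move at their own pace and stop on an object; FORCE is the grip in N (left out, the last holds). Time passes only in rows, so rows that repeat a pose let the fingers close, or fill a call up. It gives the time, the measured TCP pose, the force and the opening at its end, in the units of the state.
- sense(): the state, without advancing time (a new reading comes with each control period).
- read_camera(name): name is "side" or "top"; returns a dict with "img" (480x640x3 uint8, red, green, blue), "K" (3x3 intrinsics, pixels), "k1" (the pictures are not rectified: a ray, as slopes to the right and down, at radius r is drawn at 1 + k1 r^2 times it, then the intrinsics apply), "rvec" (rotation vector, rad) and "tvec" (3), from world to camera coordinates, as OpenCV has them. Camera axes: x right, y down, z forward; pixel columns grow to the right and rows downward; lengths in m; the calibration is good to about 2 mm. A picture is of the moment at which its call begins. There is no depth.
- sign_off(): hands the job in, once; it reports no verdict.
The state is a dict: "clock": time; "q": joint angles; "qvel": joint speeds; "tau": joint torques, N m; "tcp_pos": TCP position; "tcp_rot": TCP orientation; "contact_force": force on the tool from outside, world axes, zero at the start; "ft_torque": the same for the moment, N m; "grip_width": finger opening in m.
Only numpy, scipy, OpenCV 4.12 (cv2) and the standard library are available. Lean on these libraries where they do the work, as an engineer would, in place of code of your own. Each camera call takes 0.05 s, during which the arm holds its last target.

TASK

Weigh the packed carton: with the pan still empty, press the round zero key on the weighing terminal, then slide the carton from the infeed plate onto the pan until it stands whole on the middle of the pan, and let go of it. Then key in item code 2 7 (the digits are laid out as on a telephone, the display being at the top) and press the tall print key. Press the keys right down, one at a time and no others, do not tip the carton, and leave it on the pan and the other things on the bench where they are.

Things in the scene. Friction and masses are not known exactly. Their poses are not given: they have to be found in the camera images.
- pan (a point): Middle of the top of the bench scale's flat, rimless stainless pan, 220 x 220 mm, 85 mm above the table, on a cream housing that stands out 40 mm before it. x points away from the operator (the robot's side), y to the operator's left, z up. The infeed plate adjoins it on one side, left or right (it varies); the terminal stands on the other side.
- scale: The bench scale itself, fixed to the table; origin under its middle at table height, axes as pan.
- infeed_deck (a point): Middle of the top of the infeed plate: a fixed bare metal slide plate on legs beside the scale, 5 mm gap to the pan, axes as pan. Deck 210 (x) x 220 (y) mm, 87 mm above the table (2 mm above the pan). Lips 12 mm high run along its near and far edges, 107 mm from its middle; the ends towards and away from the scale are open.
- carton_center (a point): Centre of the closed white carton, loose on the infeed plate, 120 (x) x 90 (y) x 70 mm high, 0.25 to 0.5 kg. Too wide to grip: push it by its outer 120 mm side face. Its y axis lies along the line from the plate to the pan to within 15 degrees. It slides with ordinary friction and stops when the push stops.
- carton: The same carton; origin in the middle of its underside.
- terminal_face (a point): Middle of the face of the fixed cream terminal, 190 mm wide, 250 long; face middle 78 mm up, rising 8 degrees away from the operator. x runs away from the operator, y to his left, z up; within 7 degrees of the scale's. Display at the far edge. Below it 15 blank grey keys in 4 columns and 4 rows, 38 mm apart, row 1 farthest, columns from his left: digits 123/456/789/clear 0 point, then function keys.
- key_zero_top (a point): Middle of the top of the zero key, round, 27 mm, row 1 of the right-hand column; z is square to the face. The top stands 9 mm proud of the face; the key travels 5 mm square to the face on a spring (1.5 N at first, 5 N fully down), springs back, and counts as pressed when this point is over 3.5 mm from rest.
- key_2_top (a point): Middle of the top of the digit key 2, row 1, second from the left, 26 mm square; z is square to the face. The top stands 9 mm proud of the face; the key travels 5 mm square to the face on a spring (1.5 N at first, 5 N fully down), springs back, and counts as pressed when this point is over 3.5 mm from rest.
- key_7_top (a point): Middle of the top of the digit key 7, row 3, leftmost, 26 mm square; z is square to the face. The top stands 9 mm proud of the face; the key travels 5 mm square to the face on a spring (1.5 N at first, 5 N fully down), springs back, and counts as pressed when this point is over 3.5 mm from rest.
- key_print_top (a point): Middle of the top of the print key, 64 mm long by 26 mm wide, right-hand column, rows 3 and 4; z is square to the face. The top stands 9 mm proud of the face; the key travels 5 mm square to the face on a spring (1.5 N at first, 5 N fully down), springs back, and counts as pressed when this point is over 3.5 mm from rest.
- key_1_top (a point): Digit key 1 (row 1, left), not needed in this job: middle of its top.
- key_3_top (a point): Digit key 3 (row 1, third), not needed in this job: middle of its top.
- key_4_top (a point): Digit key 4 (row 2, left), not needed in this job: middle of its top.
- key_5_top (a point): Digit key 5 (row 2, second, with a tiny raised dot), not needed in this job: middle of its top.
- key_6_top (a point): Digit key 6 (row 2, third), not needed in this job: middle of its top.
- key_8_top (a point): Digit key 8 (row 3, second), not needed in this job: middle of its top.
- key_9_top (a point): Digit key 9 (row 3, third), not needed in this job: middle of its top.
- key_0_top (a point): Digit key 0 (row 4, second), not needed in this job: middle of its top.
- key_clear_top (a point): Clear key (row 4, left), not needed in this job: middle of its top.
- key_point_top (a point): Decimal point key (row 4, third), not needed in this job: middle of its top.
- key_tare_top (a point): Round tare key (right-hand column, row 2), not needed in this job: middle of its top.
- spare_carton: Bystander: another white carton, 70 x 90 x 110 mm, standing on the table at one outer end of the set-up; origin under its middle.
- check_weight: Bystander: steel check weight with a knob, 60 mm across, 82 mm high, behind the scale; origin under its middle.
- tape_dispenser: Bystander: black desk tape dispenser with a roll, 70 x 160 x 98 mm, on the table at the other outer end; origin under its middle.

How it is judged:
By the outcome, as a careful person would: the job done as asked, in the order asked, and still so for the second after the job is handed in, with the robot touching nothing.
It also fails if it takes over 58 s, if anything falls off the work surface, if the arm or the gripper's body presses on something with over 40 N, if the wrist force passes 120 N, or if a joint passes its speed limit or range.

## Working session

There is one attempt and no reset: what is moved stays moved. The work goes in short steps, Python scripts to look and compute and a shell command to move; the robot and the scene stay as the last step left them, time stands still between calls to the robot, and variables do not carry over. Pictures are saved under pics/ and viewed, and the job is handed in when it is done.

```bash
ls; mkdir -p pics
python3 - <<'E'
from cell import *
import cv2
s=sense();print({k:(s[k]) for k in s})
for n in("side","top"):
    c=read_camera(n);cv2.imwrite(f"pics/{n}0.png",c["img"][:,:,::-1]);print(n,c["K"],c["k1"],c["rvec"],c["tvec"])
E
```

```text
pics
{'clock': 0.0, 'q': array([-1.32947101,  0.41797049, -0.01027583,  1.61415533,  0.00468356,
        1.1106998 , -0.0530089 ]), 'qvel': array([-3.24878439e-04, -1.70704231e-04, -1.87715182e-03,  2.59719290e-03,
        4.15807985e-05,  6.08624238e-04, -1.18088423e-03]), 'tau': array([-2.56766889e-04, -8.64452291e+01,  6.78762496e-01, -4.34914327e+01,
        1.91245397e-02,  7.37596565e-03,  5.16553985e-05]), 'tcp_pos': array([0.17434518, 0.59983804, 0.23067049]), 'tcp_rot': array([-1.56057749,  0.22212524, -0.22199318]), 'contact_force': array([ 0.2570893 , -0.0199722 , -0.58084785]), 'ft_torque': array([-0.03489597,  0.01379713,  0.00839748]), 'grip_width': 0.08542317793863141}
side [[487.91038312   0.         324.53682117]
 [  0.         487.91038312 239.77553895]
 [  0.           0.           1.        ]] -0.08527238367092056 [ 0.18003084 -2.63097841  1.53408425] [0.6052341  0.12845892 1.15064953]
top [[545.34957491   0.         319.45373298]
 [  0.         545.34957491 238.74203741]
 [  0.           0.           1.        ]] -0.16160940379105795 [ 2.10866484 -2.17332851  0.15378763] [0.01634338 0.59037388 1.60236931]
```

View pics/top0.png

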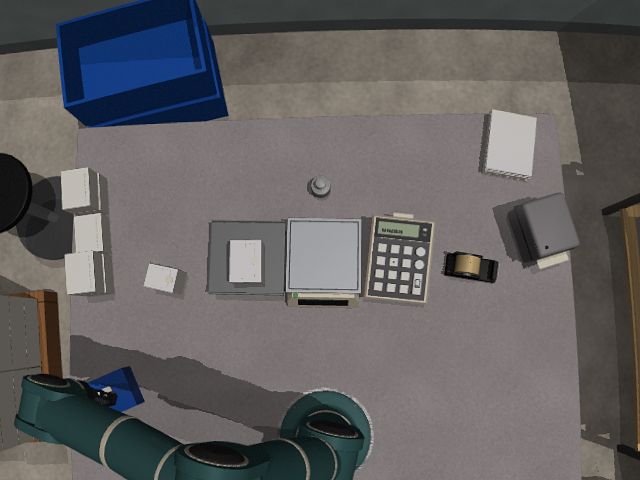

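View pics/side0.png

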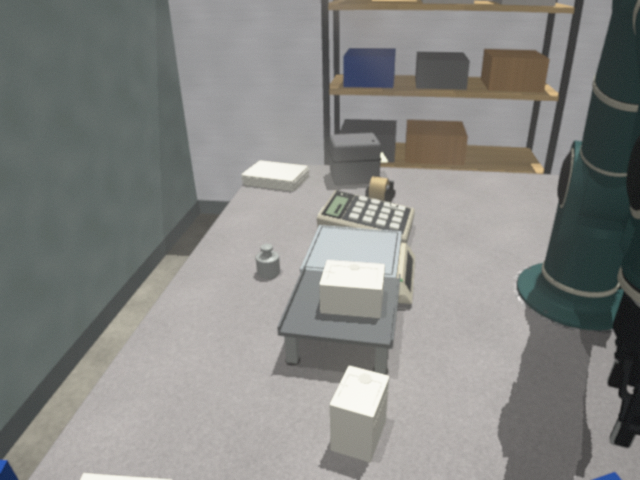

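The infeed plate is on the left (around 247,258) with the carton on it. The pan is at about (323,255) and the terminal on the right at (398,258). Next I'll enlarge these areas.

```bash
cat > h.py <<'E'
import numpy as np, cv2
def cam(c):
    R=cv2.Rodrigues(np.array(c["rvec"]))[0]; return R,np.array(c["tvec"]),np.array(c["K"]),np.array([c["k1"],0,0,0,0.])
def unproj(c,uv,z):
    R,t,K,d=cam(c); o=-R.T@t; out=[]
    n=cv2.undistortPoints(np.array(uv,float).reshape(-1,1,2),K,d,None).reshape(-1,2)
    zz=np.broadcast_to(z,(len(n),))
    for p,h in zip(n,zz):
        r=R.T@np.array([*p,1]); out.append(o+r*(h-o[2])/r[2])
    return np.array(out)
def proj(c,P):
    R,t,K,d=cam(c); return cv2.projectPoints(np.array(P,float).reshape(-1,1,3),np.array(c["rvec"],float),t,K,d)[0].reshape(-1,2)
def crop(c,x,y,w,h,k,fn):
    im=c["img"][y:y+h,x:x+w,::-1]; im=cv2.resize(im,None,fx=k,fy=k,interpolation=cv2.INTER_CUBIC); cv2.imwrite(fn,im)
E
python3 - <<'E'
from cell import *
from h import *
c=read_camera("top")
crop(c,360,205,80,105,5.5,"pics/term.png")
crop(c,200,210,170,100,4.7,"pics/pan.png")
E
```

```text
(no output)
```

View pics/term.png

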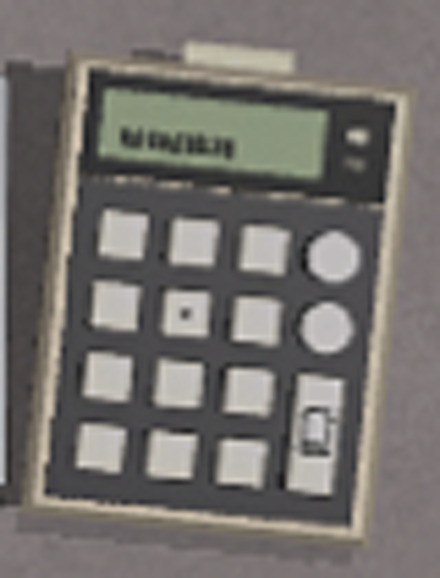

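View pics/pan.png

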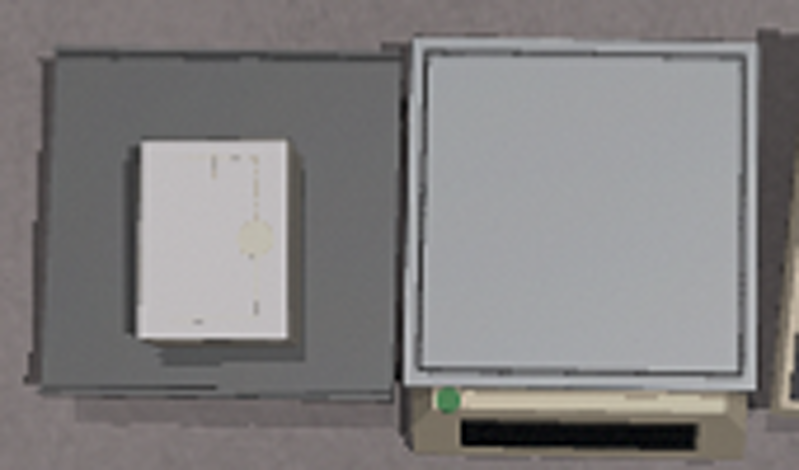

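Run:
```python
from cell import *
from h import *
from scipy.optimize import least_squares
c=read_camera("top")
T=lambda l,k,x,y:[((a+.5)/k-.5+x,(b+.5)/k-.5+y) for a,b in l]
px=[(125,234),(196,239),(267,249),(333,256),(117,304),(187,312),(258,319),(327,327),(109,375),(179,382),(249,389),(103,446),(172,453),(242,461),(319,432)]
px=T(px,5.5,360,205)
L=[]  # local col (y), row (x)
for r in range(3):
    for cc in range(4 if r<2 else 3): L.append((r,cc))
L+= [(3,0),(3,1),(3,2),(2.5,3)]
L=np.array(L)
t=np.radians(8)
def pts(p):
    x0,y0,yaw,u1,v1=p  # face centre; row1 offset u1; col1 offset v1
    u=u1-.038*L[:,0]; v=v1-.038*L[:,1]
    lx=u*np.cos(t)-.009*np.sin(t); lz=.078+u*np.sin(t)+.009*np.cos(t)
    X=x0+lx*np.cos(yaw)-v*np.sin(yaw); Y=y0+lx*np.sin(yaw)+v*np.cos(yaw)
    return np.c_[X,Y,lz]
C=unproj(c,T([(88,62),(408,92),(365,540),(35,508)],5.5,360,205),[.095,.095,.061,.061])
print("term corners",C.round(4),np.linalg.norm(C-np.roll(C,1,0),axis=1)); m=C.mean(0)
f=lambda p:np.r_[(proj(c,pts(p))-px).ravel(),(p[0]-m[0])/.002,(p[1]-m[1])/.002,(p[4]-.057)/.001]
r=least_squares(f,[m[0],m[1],0,.03,.057])
print(r.x,np.degrees(r.x[2]),"rms px",np.sqrt(np.mean(r.fun[:30]**2)))
P=pts(r.x)
for l,p in zip(L,P):print(l,p.round(4))
s=read_camera("side");v=proj(s,P);print(v.round(1).tolist())
im=s["img"].copy()
big=cv2.resize(im[180:320,260:430],None,fx=4.5,fy=4.5,interpolation=cv2.INTER_CUBIC)
for a in v: cv2.circle(big,tuple(int(q) for q in ((a-[260,180])*4.5+2)),2,(255,0,0),-1)
cv2.imwrite("pics/sidechk.png",big[:,:,::-1])
print("pan",unproj(c,T([(413,40),(757,40),(757,388),(405,386)],4.7,200,210),.085).round(4))
print("carton",unproj(c,T([(141,141),(289,141),(289,338),(138,338)],4.7,200,210),.157).round(4))
print("deck far/near",unproj(c,T([(55,52),(400,58),(392,390),(40,384)],4.7,200,210),.099).round(4))
```

```text
term corners [[ 0.646  -0.169   0.095 ]
 [ 0.6246 -0.341   0.095 ]
 [ 0.387  -0.3106  0.061 ]
 [ 0.4104 -0.1334  0.061 ]] [0.24068902 0.17325415 0.24190795 0.17871786]
[ 0.51718226 -0.23747378 -0.13863479  0.03025556  0.05726297] -7.943188164370121 rms px 0.18970612278953744
[0. 0.] [ 0.5535 -0.1847  0.0911]
[0. 1.] [ 0.5483 -0.2224  0.0911]
[0. 2.] [ 0.543  -0.26    0.0911]
[0. 3.] [ 0.5378 -0.2976  0.0911]
[1. 0.] [ 0.5163 -0.1795  0.0858]
[1. 1.] [ 0.511  -0.2172  0.0858]
[1. 2.] [ 0.5058 -0.2548  0.0858]
[1. 3.] [ 0.5005 -0.2924  0.0858]
[2. 0.] [ 0.479  -0.1743  0.0805]
[2. 1.] [ 0.4737 -0.212   0.0805]
[2. 2.] [ 0.4685 -0.2496  0.0805]
[3. 0.] [ 0.4417 -0.1691  0.0753]
[3. 1.] [ 0.4365 -0.2068  0.0753]
[3. 2.] [ 0.4312 -0.2444  0.0753]
[2.5 3. ] [ 0.4446 -0.2846  0.0779]
[[354.8, 213.5], [357.9, 207.7], [360.9, 202.2], [363.7, 196.9], [368.2, 216.8], [371.0, 210.9], [373.7, 205.2], [376.2, 199.8], [381.7, 220.1], [384.2, 214.0], [386.6, 208.3], [395.3, 223.4], [397.5, 217.3], [399.6, 211.4], [395.2, 204.3]]
pan [[ 0.6492  0.0913  0.085 ]
 [ 0.6424 -0.1255  0.085 ]
 [ 0.4239 -0.1167  0.085 ]
 [ 0.4317  0.1009  0.085 ]]
carton [[0.579  0.2519 0.157 ]
 [0.5762 0.1625 0.157 ]
 [0.4581 0.1643 0.157 ]
 [0.4605 0.2546 0.157 ]]
deck far/near [[0.6462 0.3163 0.099 ]
 [0.6353 0.0988 0.099 ]
 [0.4287 0.108  0.099 ]
 [0.438  0.3261 0.099 ]]
```

View pics/sidechk.png

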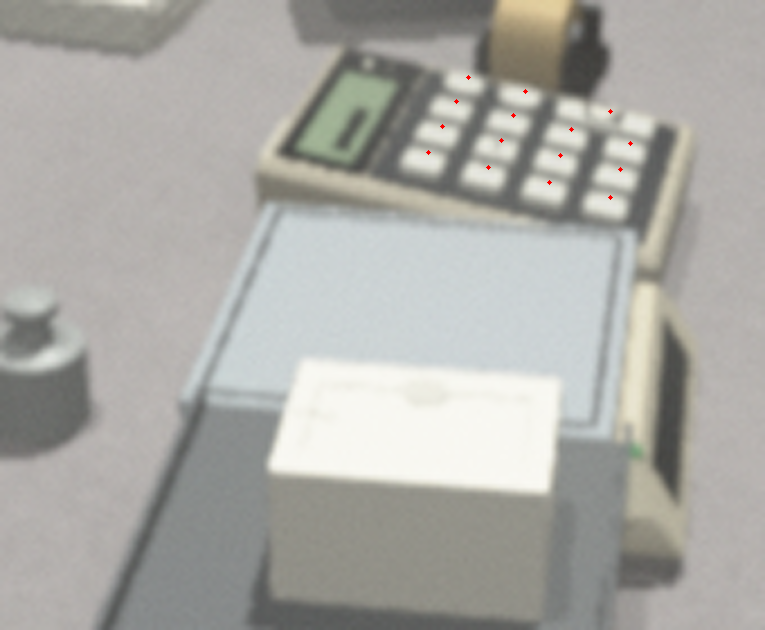

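Run:
```python
from cell import *
from h import *
s=read_camera("side")
px=np.array([(275,205),(637,232),(183,405),(605,437)]);px=(px+.5)/4.5-.5+[260,180]
print("pan side",unproj(s,px,.085).round(4))
px=np.array([(300,360),(560,378),(268,472),(550,492)]);px=(px+.5)/4.5-.5+[260,180]
print("carton",unproj(s,px,.157).round(4))
k=np.array([(425,161),(488,176),(545,190),(606,205),(464,82),(637,124)]);k=(k+.5)/4.5-.5+[260,180]
print("keys 1 4 7 clr zero point",unproj(s,k,[.0911,.0858,.0805,.0753,.0911,.0753]).round(4))
st=sense();print(cv2.Rodrigues(np.array(st["tcp_rot"]))[0].round(3))
```

```text
pan side [[ 0.6382 -0.1178  0.085 ]
 [ 0.4259 -0.1083  0.085 ]
 [ 0.651   0.1023  0.085 ]
 [ 0.4389  0.1063  0.085 ]]
carton [[0.5804 0.1675 0.157 ]
 [0.4614 0.1691 0.157 ]
 [0.5809 0.2584 0.157 ]
 [0.4617 0.2589 0.157 ]]
keys 1 4 7 clr zero point [[ 0.5546 -0.1733  0.0911]
 [ 0.5159 -0.1679  0.0858]
 [ 0.4812 -0.1637  0.0805]
 [ 0.4443 -0.1583  0.0753]
 [ 0.5402 -0.2906  0.0911]
 [ 0.4271 -0.2728  0.0753]]
[[ 0.96  -0.     0.279]
 [-0.279 -0.     0.96 ]
 [ 0.    -1.    -0.   ]]
```

```bash
cat >> h.py <<'E'
def go(s,tgt,yaw):
    # yaw: angle (deg) of tool z clockwise from world +y
    R=cv2.Rodrigues(np.array(s["tcp_rot"]))[0]; z=R[:,2]
    cur=np.degrees(np.arctan2(z[0],z[1])); d=R.T@(np.array(tgt)-s["tcp_pos"])*100
    print("t",round(s["clock"],2),"pos",s["tcp_pos"].round(4),"yaw",round(cur,2),"tilt",R[:,1].round(3),"F",s["contact_force"].round(1),"w",round(s["grip_width"],3))
    print("  shift cm",d.round(2),"spin",round((yaw-cur)/5,2),"rows",round(np.linalg.norm(d)/4.17,1))
E
python3 - <<'E'
from cell import *
from h import *
go(sense(),[.45,.25,.26],7.9)
E
```

```text
t 0.3 pos [0.1744 0.6001 0.2311] yaw 16.2 tilt [-0. -0. -1.] F [-0.  -0.2  0.1] w 0.086
  shift cm [ 36.24  -2.88 -25.93] spin -1.66 rows 10.7
```

```bash
python3 -m crank '[36.2,-2.9,-25.9,-1.66,0, 36.2,-2.9,-25.9,-1.66,0, 36.2,-2.9,-25.9,-1.66,0, 36.2,-2.9,-25.9,-1.66,0, 36.2,-2.9,-25.9,-1.66,0, 36.2,-2.9,-25.9,-1.66,0, 36.2,-2.9,-25.9,-1.66,0, 36.2,-2.9,-25.9,-1.66,0, 36.2,-2.9,-25.9,-1.66,0, 36.2,-2.9,-25.9,-1.66,0]' 40
python3 - <<'E'
from cell import *
from h import *
go(sense(),[.535,-.05,.25],7.9)
go(sense(),[.538,-.296,.16],7.9)
E
```

```text
clock: 1.13
tcp_pos: [0.4325, 0.2716, 0.2588]
tcp_rot: [-1.568, 0.108, -0.109]
contact_force: [1.2, 0.6, 0.1]
grip_width: 0.0002
t 1.13 pos [0.4325 0.2716 0.2588] yaw 7.9 tilt [ 0.  0. -1.] F [1.2 0.6 0.1] w 0.0
  shift cm [ 14.58   0.87 -30.45] spin -0.0 rows 8.1
t 1.13 pos [0.4325 0.2716 0.2588] yaw 7.9 tilt [ 0.  0. -1.] F [1.2 0.6 0.1] w 0.0
  shift cm [ 18.25   9.86 -54.78] spin -0.0 rows 14.0
```

```bash
python3 -m crank '[15,1,-31,0,0, 15,1,-31,0,0, 15,1,-31,0,0, 15,1,-31,0,0, 15,1,-31,0,0, 15,1,-31,0,0, 15,1,-31,0,0, 15,1,-31,0,0, 15,1,-31,0,0, 15,1,-31,0,0]'
python3 - <<'E'
from cell import *
from h import *
go(sense(),[.538,-.296,.16],7.9)
E
```

```text
clock: 1.97
tcp_pos: [0.5379, -0.0581, 0.2483]
tcp_rot: [-1.569, 0.112, -0.113]
contact_force: [-0.1, 0.7, -0.9]
grip_width: -0.0002
t 1.97 pos [ 0.5379 -0.0581  0.2483] yaw 8.2 tilt [ 0.    -0.001 -1.   ] F [-0.1  0.7 -0.9] w -0.0
  shift cm [  3.4    8.86 -23.53] spin -0.06 rows 6.1
```

```bash
python3 -m crank '[3.4,8.9,-23.5,0,0, 3.4,8.9,-23.5,0,0, 3.4,8.9,-23.5,0,0, 3.4,8.9,-23.5,0,0, 3.4,8.9,-23.5,0,0, 3.4,8.9,-23.5,0,0, 3.4,8.9,-23.5,0,0, 3.4,8.9,-23.5,0,0, 3.4,8.9,-23.5,0,0, 3.4,8.9,-23.5,0,0]'
python3 - <<'E'
from cell import *
from h import *
s=sense();go(s,[.538,-.296,.12],7.9)
c=read_camera("top");d=read_camera("side")
print(proj(c,[s["tcp_pos"]]),proj(d,[s["tcp_pos"]]))
crop(c,360,190,120,120,5,"pics/t1.png");crop(d,300,120,140,120,5,"pics/s1.png")
E
```

```text
clock: 2.8
tcp_pos: [0.5396, -0.2901, 0.1597]
tcp_rot: [-1.568, 0.107, -0.107]
contact_force: [0.1, 0.1, 0.5]
grip_width: -0.0
t 2.8 pos [ 0.5396 -0.2901  0.1597] yaw 7.8 tilt [ 0.001  0.001 -1.   ] F [0.1 0.1 0.5] w -0.0
  shift cm [-0.08  3.97 -0.61] spin 0.02 rows 1.0
[[422.31825686 247.45296681]] [[363.3611972  176.09211206]]
```

View pics/t1.png

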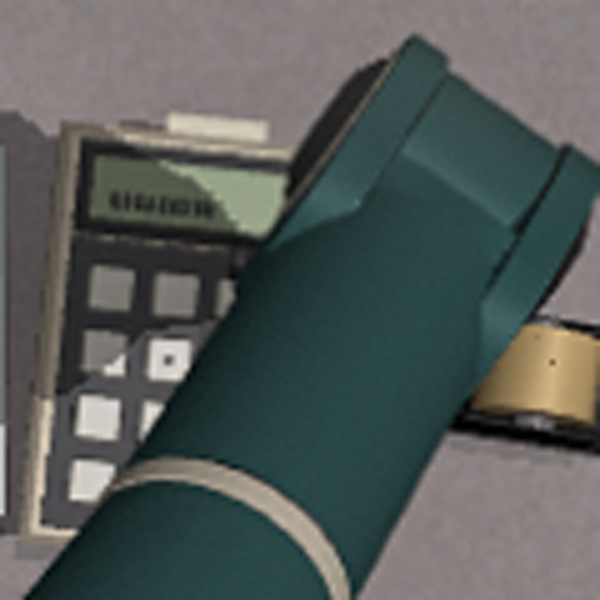

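View pics/s1.png

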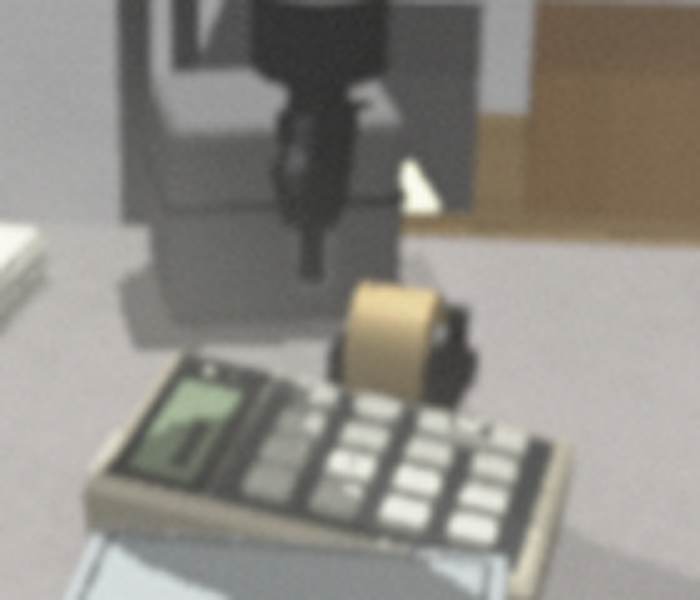

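```bash
python3 -m crank '[0,2,-0.3,0,0, 0,4,-0.3,0,0, 0,5,-0.3,0,0, 0,5.5,-0.3,0,0, 0,5.8,-0.3,0,0, 0,5.8,-0.3,0,0, 0,5.8,-0.3,0,0, 0,5.8,-0.3,0,0, 0,5.8,-0.3,0,0, 0,5.8,-0.3,0,0]'
python3 - <<'E'
from cell import *
from h import *
s=sense();go(s,[.539,-.2935,.091],7.9)
d=read_camera("side")
print(proj(d,[s["tcp_pos"]]))
crop(d,320,160,100,85,7,"pics/s2.png")
E
```

```text
clock: 3.73
tcp_pos: [0.5387, -0.2947, 0.1019]
tcp_rot: [-1.568, 0.108, -0.109]
contact_force: [0.4, 0.7, 0.1]
grip_width: 0.0003
t 3.73 pos [ 0.5387 -0.2947  0.1019] yaw 7.9 tilt [ 0.001 -0.    -1.   ] F [0.4 0.7 0.1] w 0.0
  shift cm [0.01 1.09 0.12] spin -0.0 rows 0.3
[[363.40505402 193.91628735]]
```

View pics/s2.png

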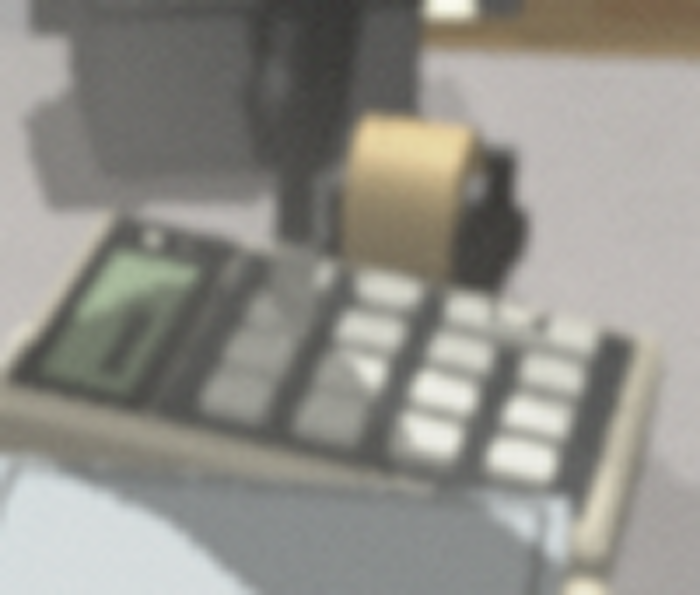

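```bash
python3 -m crank '[0,0.6,0,0,0, 0,0.8,0,0,0, 0,0.9,0,0,0, 0,1.0,0,0,0, 0,1.1,0,0,0, 0,1.2,0,0,0, 0,1.2,0,0,0, 0,1.2,0,0,0, 0,1.2,0,0,0, 0,1.2,0,0,0]'
```

```text
clock: 4.62
tcp_pos: [0.5386, -0.2946, 0.0895]
tcp_rot: [-1.568, 0.108, -0.108]
contact_force: [0.3, 1.2, 2.6]
grip_width: 0.0001
```

```bash
python3 -m crank '[0,0.1,0,0,0, 0,0.2,0,0,0, 0,0.3,0,0,0, 0,0.35,0,0,0, 0,0.4,0,0,0, 0,0.45,0,0,0, 0,0.45,0,0,0, 0,0.45,0,0,0, 0,0.45,0,0,0, 0,0.45,0,0,0]'
```

```text
clock: 5.45
tcp_pos: [0.5391, -0.2947, 0.0863]
tcp_rot: [-1.568, 0.107, -0.11]
contact_force: [-5.7, 7.2, 25.5]
grip_width: -0.0003
```

```bash
python3 -m crank '[0,-0.5,0,0,0, 0,-1.5,0,0,0, 0,-4,0,0,0, 0,-8,0,0,0, 0,-12,0,0,0, 0,-15,0,0,0, 0,-15,2,0,0, 0,-15,6,3,0, 0,-15,10,5,0, 0,-15,14,7,0]'
python3 - <<'E'
from cell import *
from h import *
s=sense();go(s,[.515,.305,.235],91.2)
c=read_camera("top");crop(c,340,190,120,120,5,"pics/t2.png")
E
```

```text
clock: 6.28
tcp_pos: [0.5566, -0.1621, 0.2353]
tcp_rot: [-1.537, 0.382, -0.383]
contact_force: [1.0, 0.2, 0.2]
grip_width: -0.0001
t 6.28 pos [ 0.5566 -0.1621  0.2353] yaw 27.94 tilt [ 0. -0. -1.] F [1.  0.2 0.2] w -0.0
  shift cm [-2.556e+01  1.000e-02  3.932e+01] spin 12.65 rows 11.2
```

View pics/t2.png

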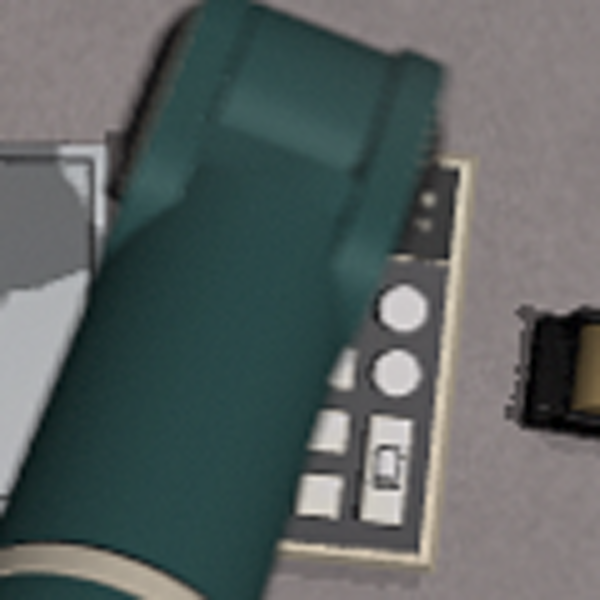

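```bash
python3 -m crank '[-25.6,0,39.3,12.6,0.5, -25.6,0,39.3,12.6,1, -25.6,0,39.3,12.6,1, -25.6,0,39.3,12.6,1, -25.6,0,39.3,12.6,1, -25.6,0,39.3,12.6,1, -25.6,0,39.3,12.6,1, -25.6,0,39.3,12.6,1, -25.6,0,39.3,12.6,1, -25.6,0,39.3,12.6,1]'
python3 - <<'E'
from cell import *
from h import *
s=sense();go(s,[.516,.300,.20],91.2)
E
```

```text
clock: 7.17
tcp_pos: [0.5213, 0.2078, 0.2353]
tcp_rot: [-1.202, 1.22, -1.221]
contact_force: [1.9, 0.1, 0.8]
grip_width: 0.0854
t 7.17 pos [0.5213 0.2078 0.2353] yaw 90.9 tilt [ 0. -0. -1.] F [1.9 0.1 0.8] w 0.085
  shift cm [-9.21  3.53 -0.68] spin 0.06 rows 2.4
```

```bash
python3 -m crank '[-9.7,0,-0.2,0,1, -9.7,0,-0.2,0,1, -9.7,0,-0.2,0,1, -9.7,3.5,-0.2,0,1, -9.7,7,-0.2,0,1, -9.7,10,-0.2,0,1, -9.7,12.5,-0.2,0,1, -9.7,13.5,-0.2,0,1, -9.7,13.5,-0.2,0,1, -9.7,13.5,-0.2,0,1]'
python3 - <<'E'
from cell import *
from h import *
s=sense();go(s,[.519,.267,.1],91.2)
c=read_camera("top");d=read_camera("side")
crop(c,190,190,170,120,4,"pics/t3.png");crop(d,260,180,170,170,3.5,"pics/s3.png")
E
```

```text
clock: 8.0
tcp_pos: [0.5211, 0.3038, 0.1008]
tcp_rot: [-1.205, 1.216, -1.217]
contact_force: [0.9, 1.0, -0.2]
grip_width: 0.0849
t 8.0 pos [0.5211 0.3038 0.1008] yaw 90.55 tilt [ 0. -0. -1.] F [ 0.9  1.  -0.2] w 0.085
  shift cm [ 3.68  0.08 -0.17] spin 0.13 rows 0.9
```

View pics/t3.png

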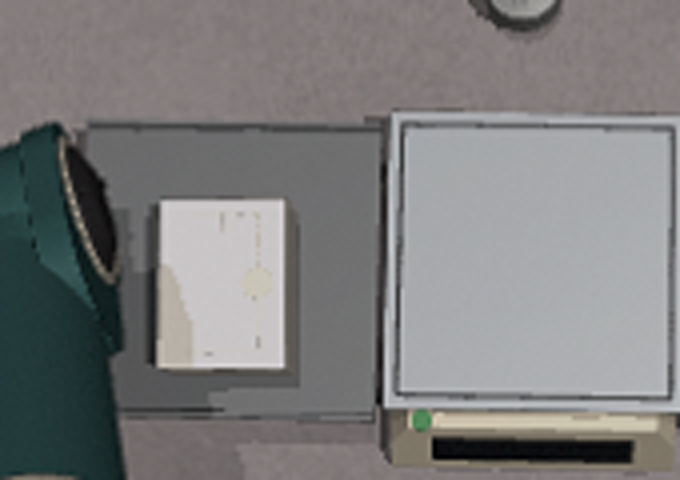

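View pics/s3.png

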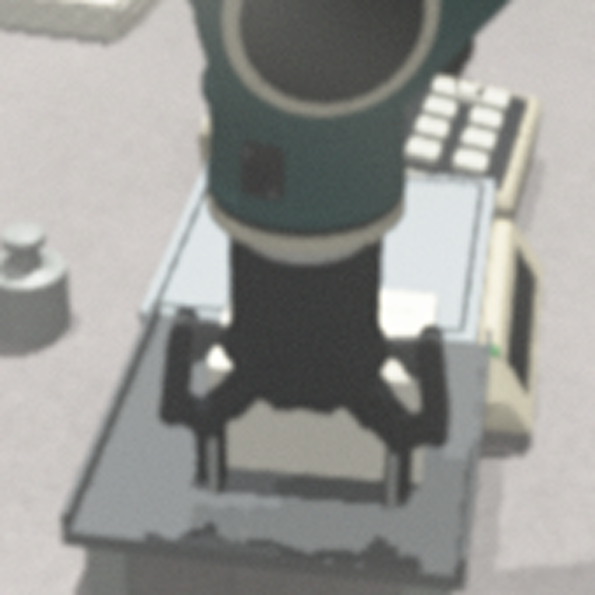

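```bash
python3 -m crank '[1,0,-0.4,0.1,1, 2,0,-0.4,0.1,1, 2.7,0,-0.4,0.1,1, 3.2,0,-0.4,0.1,1, 3.6,0,-0.4,0.1,1, 4,0,-0.38,0.1,1, 4.6,0,-0.33,0.1,1, 5.3,0,-0.27,0.1,1, 6,0,-0.21,0.1,1, 6.5,0,-0.17,0.1,1]'
python3 - <<'E'
from cell import *
from h import *
s=sense();go(s,[.535,.046,.1],91.2)
c=read_camera("top");d=read_camera("side")
crop(c,190,190,170,120,4,"pics/t4.png");crop(d,260,180,170,170,3.5,"pics/s4.png")
E
```

```text
clock: 8.93
tcp_pos: [0.5183, 0.2381, 0.0999]
tcp_rot: [-1.2, 1.223, -1.223]
contact_force: [-0.5, 3.4, 1.7]
grip_width: 0.0857
t 8.93 pos [0.5183 0.2381 0.0999] yaw 91.06 tilt [ 0. -0. -1.] F [-0.5  3.4  1.7] w 0.086
  shift cm [19.18 -0.    2.02] spin 0.03 rows 4.6
```

View pics/t4.png

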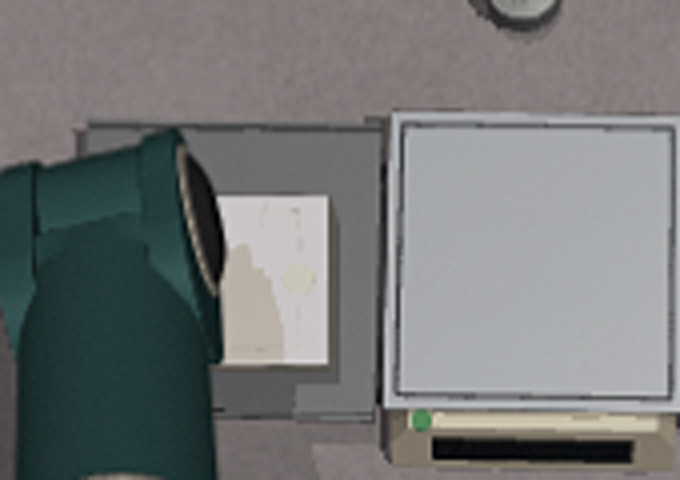

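View pics/s4.png

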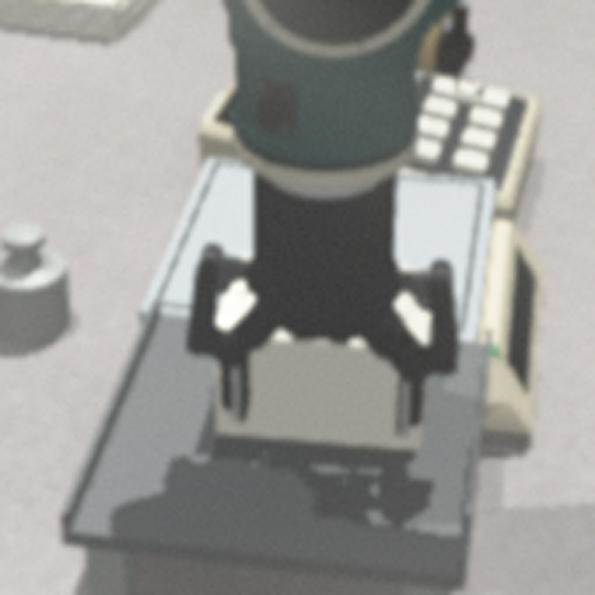

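```bash
python3 -m crank '[0.8,0,0.08,0,1, 1.8,0,0.18,0,1, 2.8,0,0.27,0,1, 3.8,0,0.36,0,1, 4.8,0,0.46,0,1, 5.8,0,0.55,0,1, 6.8,0,0.64,0,1, 7.8,0,0.73,0,1, 8.6,0,0.8,0,1, 9.2,0,0.85,0,1]'
python3 - <<'E'
from cell import *
from h import *
s=sense();go(s,[.535,.050,.1],91.2)
c=read_camera("top");d=read_camera("side")
crop(c,190,190,170,120,4,"pics/t5.png");crop(d,260,180,170,170,3.5,"pics/s5.png")
E
```

```text
clock: 9.87
tcp_pos: [0.5251, 0.1457, 0.0999]
tcp_rot: [-1.2, 1.223, -1.223]
contact_force: [0.1, 2.5, -0.7]
grip_width: 0.0854
t 9.87 pos [0.5251 0.1457 0.0999] yaw 91.08 tilt [-0. -0. -1.] F [ 0.1  2.5 -0.7] w 0.085
  shift cm [ 9.55 -0.01  1.17] spin 0.02 rows 2.3
```

View pics/t5.png

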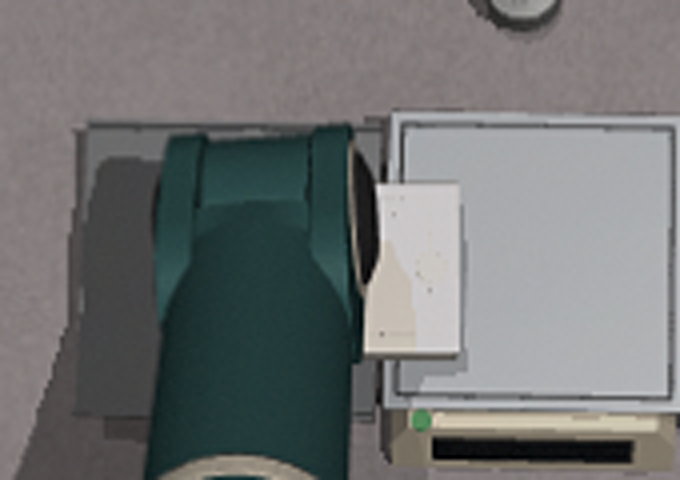

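View pics/s5.png

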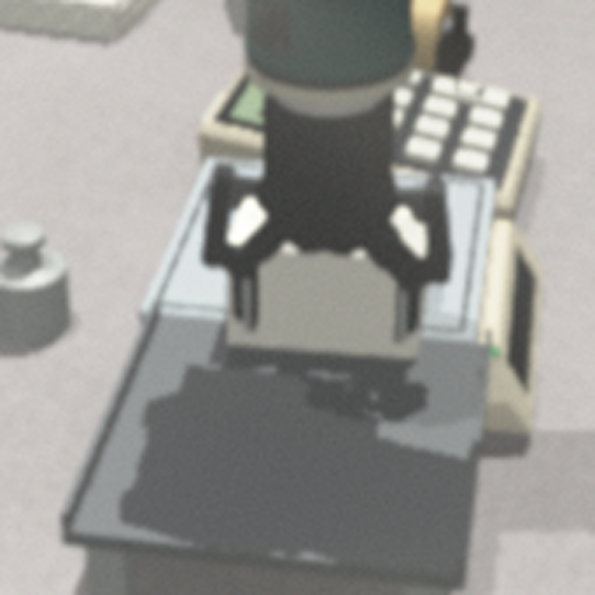

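```bash
python3 -m crank '[0.8,0,0.08,0,1, 1.8,0,0.18,0,1, 2.8,0,0.28,0,1, 3.8,0,0.38,0,1, 4.8,0,0.48,0,1, 5.8,0,0.58,0,1, 6.8,0,0.68,0,1, 7.7,0,0.78,0,1, 8.4,0,0.84,0,1, 8.8,0,0.88,0,1]'
python3 - <<'E'
from cell import *
from h import *
s=sense();go(s,[.535,.050,.1],91.2)
c=read_camera("top");d=read_camera("side")
crop(c,190,190,190,120,4,"pics/t6.png");crop(d,260,180,170,170,3.5,"pics/s6.png")
E
```

```text
clock: 10.8
tcp_pos: [0.5323, 0.0575, 0.1]
tcp_rot: [-1.2, 1.223, -1.224]
contact_force: [-0.9, 2.7, -0.4]
grip_width: 0.0854
t 10.8 pos [0.5323 0.0575 0.1   ] yaw 91.1 tilt [ 0. -0. -1.] F [-0.9  2.7 -0.4] w 0.085
  shift cm [ 0.75 -0.    0.29] spin 0.02 rows 0.2
```

View pics/t6.png

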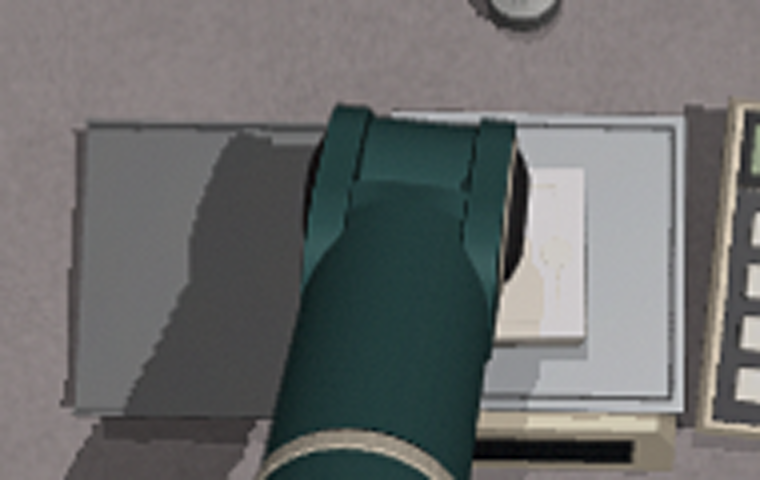

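View pics/s6.png

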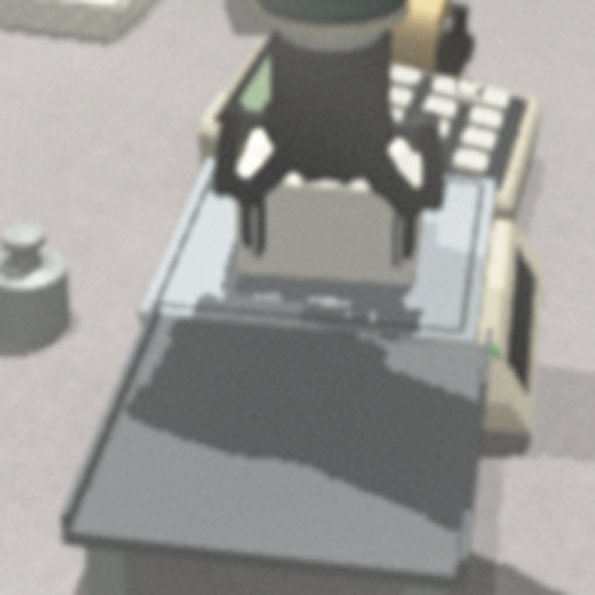

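Run:
```python
from cell import *
from h import *
c=read_camera("top")
f=lambda l:(np.array(l)+.5)/4-.5+[190,190]
print(unproj(c,f([(584,168),(584,337)]),.155).round(4), unproj(c,f([(686,117),(683,410)]),.085).round(4))
```

```text
[[ 0.5928 -0.0481  0.155 ]
 [ 0.4735 -0.044   0.155 ]] [[ 0.6401 -0.1267  0.085 ]
 [ 0.424  -0.1159  0.085 ]]
```

```bash
python3 -m crank '[0.4,0,0.05,0,1, 0.8,0,0.1,0,1, 1.0,0,0.12,0,1, 1.0,0,0.12,0,1, 0.3,0,0.1,0,1, -1.5,0,0.1,0,1, -4,0,0.1,0,1, -6,-1,0.1,0,1, -6,-5,0.1,0,1, -6,-9,0.1,0,1]'
python3 - <<'E'
from cell import *
from h import *
s=sense();go(s,[.44,.09,.26],10)
E
```

```text
clock: 11.78
tcp_pos: [0.5331, 0.1202, 0.1899]
tcp_rot: [-1.205, 1.222, -1.221]
contact_force: [0.8, 0.2, 1.6]
grip_width: 0.0854
t 11.78 pos [0.5331 0.1202 0.1899] yaw 90.92 tilt [-0.003 -0.002 -1.   ] F [0.8 0.2 1.6] w 0.085
  shift cm [ 3.18 -6.98 -9.28] spin -16.18 rows 2.9
```

Next I'll raise the hand and pull back towards the robot, clear of the view.

```bash
python3 -m crank '[0,-4,0,0,1, 0,-8,0,0,1, 0,-8,-4,-1.4,1, -1,-8,-8,-2.8,0.5, -2,-8,-12,-4.2,0, -3,-8,-14,-5.6,0, -3,-8,-14,-7,0, -3,-8,-14,-8.4,0, -3,-8,-14,-9.8,0, -3,-8,-14,-11.2,0]'
python3 - <<'E'
from cell import *
from h import *
s=sense();go(s,[.545,-.219,.16],7.9)
c=read_camera("top");d=read_camera("side")
crop(c,190,190,260,120,3,"pics/t7.png");crop(d,260,150,170,200,3,"pics/s7.png")
E
```

```text
clock: 12.62
tcp_pos: [0.3947, 0.1517, 0.2701]
tcp_rot: [-1.518, 0.474, -0.474]
contact_force: [-0.4, 0.1, -0.9]
grip_width: 0.0011
t 12.62 pos [0.3947 0.1517 0.2701] yaw 34.67 tilt [ 0.  0. -1.] F [-0.4  0.1 -0.9] w 0.001
  shift cm [ 33.45  11.01 -21.94] spin -5.35 rows 10.0
```

View pics/t7.png

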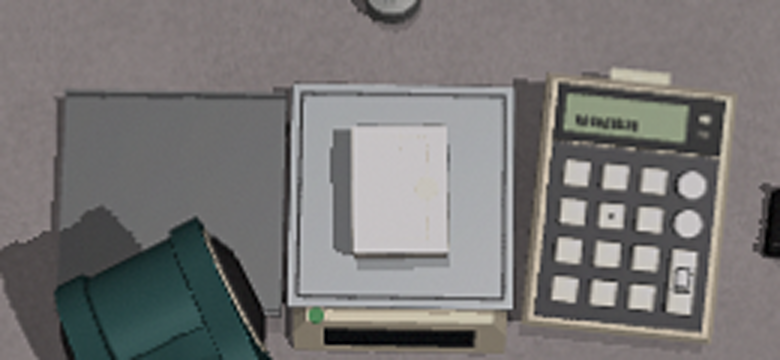

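View pics/s7.png

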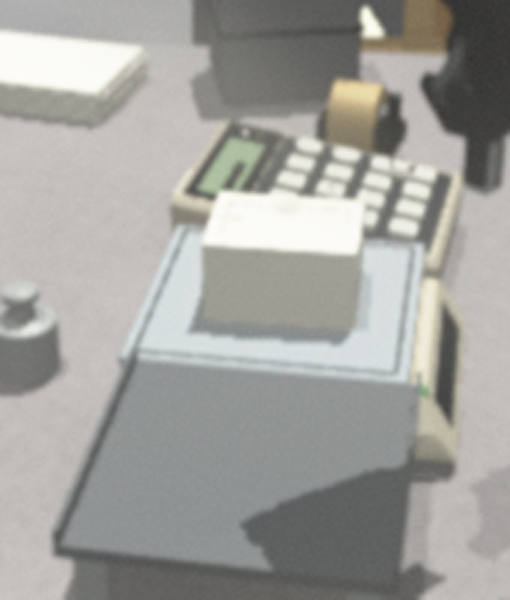

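```bash
python3 - <<'E'
from cell import *
from h import *
c=read_camera("top")
f=lambda l:(np.array(l)+.5)/3-.5+[190,190]
a=unproj(c,f([(356,125),(447,125),(447,251),(354,252)]),.155);b=unproj(c,f([(292,85),(515,86),(513,309),(286,308)]),.085)
print(a.mean(0),b.mean(0))
E
python3 -m crank '[8,-2,-20,-5.35,0, 16,-2,-22,-5.35,0, 33.4,-2,-22,-5.35,0, 33.4,-2,-22,-5.35,0, 33.4,-2,-22,-5.35,0, 33.4,-2,-22,-5.35,0, 33.4,-2,-22,-5.35,0, 33.4,-2,-22,-5.35,0, 33.4,-2,-22,-5.35,0, 33.4,-2,-22,-5.35,0]'
python3 - <<'E'
from cell import *
from h import *
go(sense(),[.548,-.219,.12],7.9)
E
```

```text
[ 0.53516172 -0.01161871  0.155     ] [ 0.53591917 -0.01205163  0.085     ]
clock: 13.6
tcp_pos: [0.5309, -0.1988, 0.2886]
tcp_rot: [-1.568, 0.117, -0.117]
contact_force: [0.8, 2.4, 1.5]
grip_width: -0.0004
t 13.6 pos [ 0.5309 -0.1988  0.2886] yaw 8.52 tilt [-0. -0. -1.] F [0.8 2.4 1.5] w -0.0
  shift cm [ 1.99 16.86 -1.74] spin -0.12 rows 4.1
```

```bash
python3 -m crank '[1.9,3,-1.7,-0.1,0, 1.9,7,-1.7,-0.1,0, 1.9,11,-1.7,-0.1,0, 1.9,14.5,-1.7,-0.1,0, 1.9,16.5,-1.7,-0.1,0, 1.9,17.8,-1.7,-0.1,0, 1.9,18.3,-1.7,-0.1,0, 1.9,18.3,-1.7,-0.1,0, 1.9,18.3,-1.7,-0.1,0, 1.9,18.3,-1.7,-0.1,0]'
python3 - <<'E'
from cell import *
from h import *
s=sense();go(s,[.548,-.219,.0863],7.9)
d=read_camera("side");print(proj(d,[s["tcp_pos"],[.5483,-.2224,.0911],[.548,-.219,.091]]))
crop(d,320,160,100,85,7,"pics/s8.png")
E
```

```text
clock: 14.43
tcp_pos: [0.5472, -0.2171, 0.1074]
tcp_rot: [-1.569, 0.106, -0.109]
contact_force: [0.0, 0.5, -0.3]
grip_width: -0.0
t 14.43 pos [ 0.5472 -0.2171  0.1074] yaw 7.82 tilt [ 0.002 -0.001 -1.   ] F [ 0.   0.5 -0.3] w -0.0
  shift cm [ 0.11  2.11 -0.18] spin 0.02 rows 0.5
[[358.25080011 203.31823957]
 [357.92606831 207.73206249]
 [357.9258235  208.29153155]]
```

View pics/s8.png

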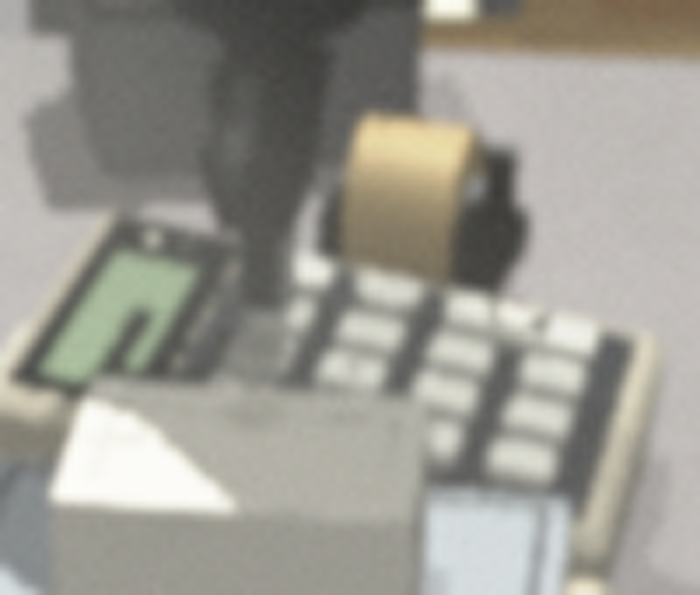

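```bash
python3 -m crank '[0.1,0.8,-0.25,0,0, 0.1,1.3,-0.25,0,0, 0.1,1.6,-0.25,0,0, 0.1,1.75,-0.25,0,0, 0.1,1.85,-0.25,0,0, 0.1,1.95,-0.25,0,0, 0.1,2.05,-0.25,0,0, 0.1,2.12,-0.25,0,0, 0.1,2.12,-0.25,0,0, 0.1,2.12,-0.25,0,0]'
```

```text
clock: 15.32
tcp_pos: [0.5476, -0.2197, 0.0861]
tcp_rot: [-1.568, 0.105, -0.108]
contact_force: [-5.2, 4.3, 25.3]
grip_width: 0.0001
```

```bash
python3 -m crank '[0,-0.5,0,0,0, 0,-1.5,0,0,0, 0,-4,0,0,0, 0,-5,0,0,0, 0,-5,0,0,0, -3.5,-5,2,0,0, -7.2,-5,4,0,0, -7.2,-5,4,0,0, -7.2,-5,4,0,0, -7.2,-5,4,0,0]'
python3 - <<'E'
from cell import *
from h import *
s=sense();go(s,[.479,-.171,.0757],7.9)
E
```

```text
clock: 16.15
tcp_pos: [0.4814, -0.1698, 0.1347]
tcp_rot: [-1.568, 0.106, -0.107]
contact_force: [0.4, -0.7, 0.4]
grip_width: -0.0
t 16.15 pos [ 0.4814 -0.1698  0.1347] yaw 7.75 tilt [ 0.001  0.    -1.   ] F [ 0.4 -0.7  0.4] w -0.0
  shift cm [-0.23  5.9  -0.15] spin 0.03 rows 1.4
```

```bash
python3 -m crank '[-0.2,1.5,-0.15,0,0, -0.2,3,-0.15,0,0, -0.2,3.9,-0.15,0,0, -0.2,3.9,-0.15,0,0, -0.2,3.9,-0.15,0,0, -0.2,3.9,-0.15,0,0, -0.2,3.9,-0.15,0,0, -0.2,3.9,-0.15,0,0, -0.2,3.9,-0.15,0,0, -0.2,3.9,-0.15,0,0]'
python3 - <<'E'
from cell import *
from h import *
s=sense();go(s,[.479,-.172,.0757],7.9)
d=read_camera("side");print(proj(d,[s["tcp_pos"]]))
crop(d,320,160,100,85,7,"pics/s9.png")
E
```

```text
clock: 16.98
tcp_pos: [0.4791, -0.1712, 0.0959]
tcp_rot: [-1.568, 0.106, -0.107]
contact_force: [-0.3, -0.2, 0.3]
grip_width: -0.0001
t 16.98 pos [ 0.4791 -0.1712  0.0959] yaw 7.78 tilt [ 0.001 -0.    -1.   ] F [-0.3 -0.2  0.3] w -0.0
  shift cm [ 0.    2.02 -0.08] spin 0.02 rows 0.5
[[381.83705299 215.51654525]]
```

View pics/s9.png

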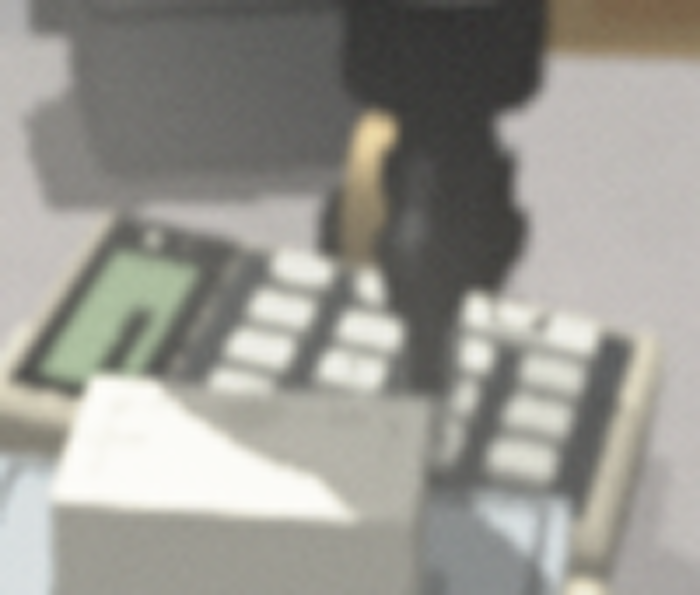

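```bash
python3 -m crank '[0,0.8,0,0,0, 0,1.2,0,0,0, 0,1.5,0,0,0, 0,1.65,0,0,0, 0,1.75,0,0,0, 0,1.85,0,0,0, 0,1.95,0,0,0, 0,2.05,0,0,0, 0,2.05,0,0,0, 0,2.05,0,0,0]'
```

```text
clock: 17.87
tcp_pos: [0.4793, -0.1713, 0.0759]
tcp_rot: [-1.568, 0.106, -0.108]
contact_force: [-3.1, 3.2, 18.7]
grip_width: 0.0002
```

Key 7 reached its stop at the expected height. Next is the print key, at about (.4446, -.2815) with a rest height of .078.

```bash
python3 -m crank '[0,-0.5,0,0,0, 0,-1.5,0,0,0, 0,-4,0,0,0, 0,-5,0,0,0, 0,-5,0,0,0, -1,-5,-5,0,0, -2,-5,-11.4,0,0, -2,-5,-11.4,0,0, -2,-5,-11.4,0,0, -2,-5,-11.4,0,0]'
python3 - <<'E'
from cell import *
from h import *
s=sense();go(s,[.4446,-.2815,.095],7.9)
E
```

```text
clock: 18.7
tcp_pos: [0.4424, -0.2832, 0.1248]
tcp_rot: [-1.569, 0.11, -0.109]
contact_force: [0.0, 0.7, -0.4]
grip_width: 0.0002
t 18.7 pos [ 0.4424 -0.2832  0.1248] yaw 8.0 tilt [-0.001 -0.001 -1.   ] F [ 0.   0.7 -0.4] w 0.0
  shift cm [0.19 2.98 0.2 ] spin -0.02 rows 0.7
```

```bash
python3 -m crank '[0.2,1.5,0.2,0,0, 0.2,2.5,0.2,0,0, 0.2,3,0.2,0,0, 0.2,3,0.2,0,0, 0.2,3,0.2,0,0, 0.2,3,0.2,0,0, 0.2,3,0.2,0,0, 0.2,3,0.2,0,0, 0.2,3,0.2,0,0, 0.2,3,0.2,0,0]'
python3 - <<'E'
from cell import *
from h import *
s=sense();go(s,[.4446,-.2815,.0730],7.9)
d=read_camera("side");print(proj(d,[s["tcp_pos"]]))
crop(d,320,160,100,85,7,"pics/s10.png")
E
```

```text
clock: 19.53
tcp_pos: [0.446, -0.2798, 0.0954]
tcp_rot: [-1.568, 0.106, -0.107]
contact_force: [0.2, 0.4, 0.9]
grip_width: -0.0003
t 19.53 pos [ 0.446  -0.2798  0.0954] yaw 7.79 tilt [ 0. -0. -1.] F [0.2 0.4 0.9] w -0.0
  shift cm [-0.11  2.24 -0.18] spin 0.02 rows 0.5
[[395.02192734 199.52843011]]
```

View pics/s10.png

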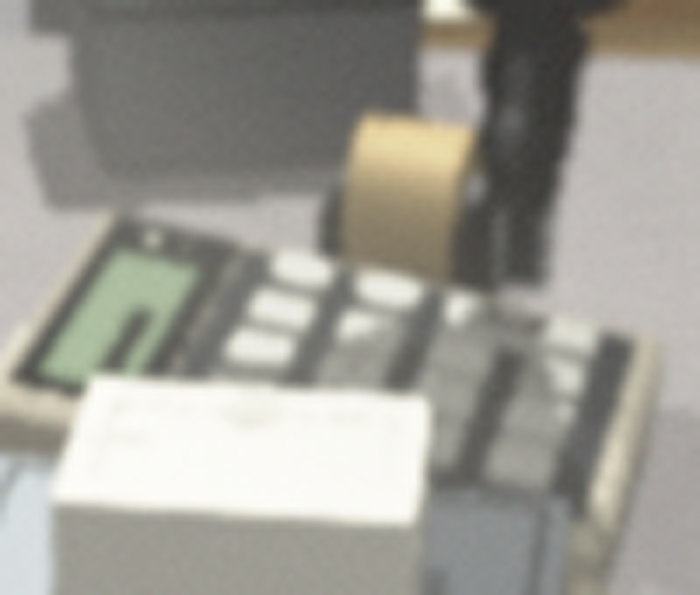

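```bash
python3 -m crank '[-0.1,0.8,-0.25,0,0, -0.1,1.3,-0.25,0,0, -0.1,1.7,-0.25,0,0, -0.1,1.85,-0.25,0,0, -0.1,1.95,-0.25,0,0, -0.1,2.05,-0.25,0,0, -0.1,2.15,-0.25,0,0, -0.1,2.25,-0.25,0,0, -0.1,2.27,-0.25,0,0, -0.1,2.27,-0.25,0,0]'
```

```text
clock: 20.42
tcp_pos: [0.4449, -0.2824, 0.0732]
tcp_rot: [-1.568, 0.106, -0.108]
contact_force: [-3.8, 2.7, 17.2]
grip_width: 0.0004
```

The print key is at its stop. I'll lift off and check the scene.

```bash
python3 -m crank '[0,-0.5,0,0,0, 0,-1.5,0,0,0, 0,-4,0,0,0, 0,-8,0,0,0, 0,-12,0,0,0, -2,-16,0,0,0, -5,-18,-2,0,0, -5,-18,-4,0,0, -5,-18,-4,0,0, -5,-18,-4,0,0]'
python3 - <<'E'
from cell import *
from h import *
s=sense();print(s["clock"],s["tcp_pos"],s["contact_force"],s["qvel"].round(3))
c=read_camera("top");cv2.imwrite("pics/t11.png",c["img"][:,:,::-1])
E
```

```text
clock: 21.25
tcp_pos: [0.3892, -0.3154, 0.2531]
tcp_rot: [-1.568, 0.107, -0.109]
contact_force: [0.7, 1.1, -0.6]
grip_width: -0.0001
21.25 [ 0.38921856 -0.31544236  0.25310578] [ 0.72553853  1.10939418 -0.55308505] [-0.015  0.026 -0.028  0.01  -0.001 -0.004 -0.015]
```

View pics/t11.png

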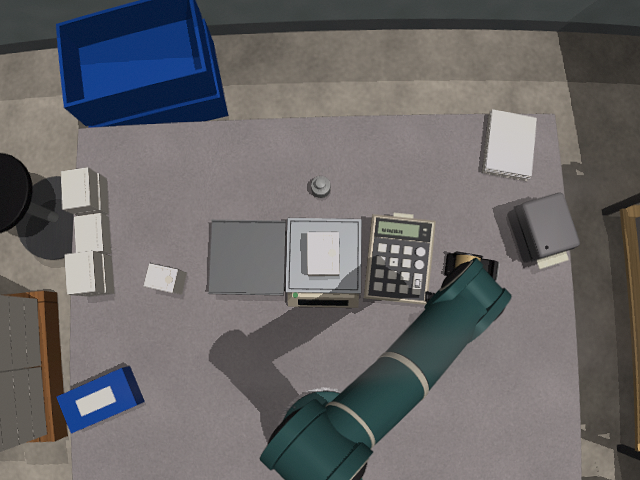

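The carton stands centred on the pan at (323,254). The spare carton, check weight and tape dispenser are where they were, and the arm is clear.

```bash
python3 -c "
from cell import *
print(sign_off())"
```

```text
the job is handed in; nothing more can be done
None
```

I did the job in the order asked and handed it in at about 21 s:
- **Zero:** I pressed the zero key with the pan still empty.
- **Carton:** I slid it onto the pan with the open fingers and let go.
- **Code and print:** I then pressed 2, 7 and print.

**Checks**
- **Keys:** each key was pressed once. Each stopped the finger at about 5 mm of travel with 17–25 N, well past the 5 N of the spring. The finger was placed to stay clear of the neighbouring keys. The zero key was seen sprung back afterwards.
- **Carton:** it measured within about 1 mm of the pan's middle and stayed upright. It had not moved in the last picture, and the other things on the bench looked to be where they were.

**Disagreements and gaps**
- The two cameras differed by about 5–10 mm in y. I aimed at a value in between, and the heights at which the keys stopped agreed with the given key heights.
- The terminal measured about 6 degrees off the scale, inside the stated 7.
- The display was too blurred to read, so the key presses are confirmed only by force and travel.

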